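# Release the large sleeve with the feeder's rocker paddle

### The job

Two gravity feeders stand on the bench, each with a steel sleeve waiting behind its gate. On the feeder that holds the thicker sleeve, press the paddle down and keep it down until the sleeve has rolled into that feeder's catch tray, then let the paddle come up again so that the gate shuts. Leave the sleeves, the gates, the other feeder and the things lying around alone.

Things in the scene. Friction and masses are not known exactly. Their poses are not given: they have to be found in the camera images.
- feeder_a: the left or right one, holding the large sleeve: a fixed metal feeder, 400 mm (x) by 106 mm (y), 115 mm high. Origin: underside of its base plate, near the middle; z up; x runs down the chute, away from the paddle, to the tray. The chute is open on top, 50 mm wide. A seesaw rocker on a cross axle (x -60, z 100 mm) has the paddle at its -x end, the gate at its +x end. Below the paddle is only the 8 mm base plate.
- feeder_b: the feeder that holds the small sleeve, otherwise identical to feeder_a, same origin and axes. Each feeder's open catch tray is centred 158 mm to +x of its origin: 88 mm (x) by 54 mm inside, floor 10 mm above the bench, walls up to 60 mm above the bench. The chute drops the sleeve over its near wall.
- paddle_a: the press paddle of feeder_a: flat black plate 32 mm (x) by 36 mm (y) by 6 mm, on a stem fixed to the rocker. Origin: centre of its top face, 112 mm above the bench and 175 mm from the feeder's origin towards -x when at rest; goes down about 40 mm and swings with the rocker about the axle 115 mm to its +x; axes as the feeder's when at rest.
- paddle_b: the press paddle of feeder_b: flat black plate 32 mm (x) by 36 mm (y) by 6 mm, on a stem fixed to the rocker. Origin: centre of its top face, 112 mm above the bench and 175 mm from the feeder's origin towards -x when at rest; goes down about 40 mm and swings with the rocker about the axle 115 mm to its +x; axes as the feeder's when at rest. Leave it alone.
- rocker_a (a joint): rocker angle of feeder_a, rad: 0 at rest (gate shut), grows as the paddle goes down, hard stop at 0.36. A spring shuts it when let go; pressing mid-paddle takes about 4 N to start, about 8 N at the stop. The prongs' ends rise 120 mm per rad from 4 mm above the chute floor: the large sleeve passes only beyond about 0.28 rad.
- rocker_b (a joint): the same for feeder_b. Leave it at rest.
- gate_a: the steel gate of feeder_a, a fork of two upright prongs (6 mm wide, 28 mm apart) under a thin crossbar, hanging into the chute, fixed to the rocker's far end. Origin: midway between the prongs' lower ends, at rest 60 mm ahead (+x) of the feeder's origin and 48 mm up. Not to be touched.
- gate_b: the steel gate of feeder_b, a fork of two upright prongs (6 mm wide, 28 mm apart) under a thin crossbar, hanging into the chute, fixed to the rocker's far end. Origin: midway between the prongs' lower ends, at rest 60 mm ahead (+x) of the feeder's origin and 48 mm up. Not to be touched.
- large_sleeve: steel sleeve, 36 mm diameter, 44 mm long, lying across feeder_a's chute against the gate. Origin: its middle, on its axis (y along the axis); it turns as it rolls. At rest in the tray the origin is about 28 mm above the bench. With the gate up it rolls into the tray within about 1 s.
- small_sleeve: steel sleeve, 16 mm diameter, 44 mm long, lying across feeder_b's chute against the gate; origin at its middle, on its axis.
- screwdriver: bystander: loose screwdriver with black handle, 200 mm, lying on the bench; origin at its underside.
- nut_driver: bystander: loose nut driver, 230 mm, black handle and steel shank with socket; origin at its underside.
- switch: bystander: small grey metal-cased switch, 45 x 35 mm, 36 mm high with two copper tabs, on the bench before the feeders; origin at its underside.
Not all that is in view belongs to the job. Leave any brown look-alike of the large_sleeve alone.

How it is judged:
By the outcome, as a careful person would: the job done as asked, in the order asked, and still so for the second after the job is handed in, with the robot touching nothing.
It also fails if it takes over 32 s, if anything falls off the work surface, if the arm or the gripper's body presses on something with over 40 N, if the wrist force passes 120 N, or if a joint passes its speed limit or range.

### The arm

A 6-joint arm with a two-finger parallel gripper is mounted at the origin on the work surface. World frame = base frame: x ahead of the robot, y to its left, z up, the work surface at z = 0. Lengths are in m, angles in rad, forces in N, time in s.
With the tool pointing down it reaches from about 0.35 to 1 m from the base axis. Payload 7.1 kg.
Tool frame: the origin (TCP) lies between the finger pads; the fingertips stand 22 mm ahead of it and the grasp point (between the pads) lies 3 mm ahead of it; x points along the fingers, y is the direction in which the jaws open and shut, and the axes are right-handed (so a half turn about x gives the same grasp; the last joint's range is limited). The gripper opens to 85 mm and grips with 20 to 120 N. Pads are 22 mm wide; open, the fingers measure 114 mm over their backs; the gripper's body (76 mm by 85 mm) begins 54 mm behind the grasp point. The pads swing forward as they close: fully open they stand 13 mm farther back than shut.
Start: joints at [-1.203, 0.423, 1.63, -0, 1.089, -0.019], TCP at [0.236, -0.579, 0.231] pointing down, gripper open.
Joint ranges: [-3, 3], [-0.9, 2.11], [0.09, 2.58], [-1.31, 4.45], [0.11, 2.69], [-2.54, 2.54]. Speed limits (rad/s): [2.39, 2.39, 3.01, 3.14, 3.14, 3.14].

### API

Orientations are given as a rotation vector (axis times angle).
In Python, from rig import manip gives the robot as it stands. The module is installed in compiled form; this text tells all that it offers. Calls block until the motion is done:
- manip.move_to(position, orientation): joint-space move of the TCP to a pose.
- manip.servo_line(position, orientation=None, rate=0.15): straight line of the TCP; orientation=None keeps the orientation; rate is the mean speed in m/s.
- manip.set_joints(angles): joint-space move.
- manip.command_gripper(opening, f_grip=None): finger opening in m; f_grip is the grip in N (None keeps the last); returns when the fingers have stopped.
- manip.hold(seconds).
- manip.solve_ik(position, orientation): joint angles nearest the present ones, or None.
- manip.camera(name): name is "side" or "top"; returns a dict with "image" (400x640x3 uint8, red, green, blue), "fx", "fy", "cx", "cy" (pixels), "cam_to_world" (4x4, takes a point from camera to world coordinates). Camera axes: x right, y down, z forward; pixel columns grow to the right and rows downward; lengths in m; the calibration is good to about 2 mm. A picture is of the moment at which its call begins. There is no depth.
A pose or a line that the arm cannot do raises manip.IKError and nothing moves.
- manip.sign_off(): hands the job in, once; it reports no verdict.
Readings, each from a call of its own:
- manip.get_time(): time.
- manip.get_joint_positions(): joint angles.
- manip.get_joint_vel(): joint speeds.
- manip.get_tau(): joint torques, N m.
- manip.get_position(): TCP position.
- manip.get_ee_rot(): TCP orientation.
- manip.get_contact_force(): force on the tool from outside, world axes, zero at the start.
- manip.get_torque(): the same for the moment, N m.
- manip.get_width(): finger opening in m.
Only numpy, scipy, OpenCV 4.12 (cv2) and the standard library are available. Lean on these libraries where they do the work, as an engineer would, in place of code of your own. Each camera call takes 0.05 s, during which the arm holds its last target. There are 200 camera calls.

## Working session

There is one attempt and no reset: what is moved stays moved. The work goes in short steps, each a Python script; the robot and the scene stay as the last script left them, time stands still between calls to the robot, and variables do not carry over. Pictures are saved under pics/ and viewed, about 8 in all and at most 12, crops included, and the job is handed in when it is done.

```bash
mkdir -p pics
python3 - <<'E'
from rig import manip
import cv2,pickle,numpy as np
for n in("top","side"):
    c=manip.camera(n);pickle.dump({k:v for k,v in c.items()},open(n+".pkl","wb"))
    cv2.imwrite(f"pics/{n}0.png",c["image"][:,:,::-1])
    print(n,c["fx"],c["fy"],c["cx"],c["cy"]);print(np.round(c["cam_to_world"],4))
print(manip.get_time(),manip.get_ee_rot(),manip.get_width())
E
```

```text
top 412.0177908973526 412.0177908973526 322.27127259414766 199.83192112224265
[[-3.3600e-02 -9.7620e-01  2.1430e-01  3.5000e-01]
 [-9.9940e-01  3.2600e-02 -8.2000e-03 -2.9000e-03]
 [ 1.0000e-03 -2.1450e-01 -9.7670e-01  1.1347e+00]
 [ 0.0000e+00  0.0000e+00  0.0000e+00  1.0000e+00]]
side 501.4329464730376 501.4329464730376 321.9349659607001 194.63779280045216
[[-0.9707 -0.1154  0.211   0.3098]
 [-0.2401  0.5132 -0.824   1.1051]
 [-0.0132 -0.8505 -0.5259  0.7977]
 [ 0.      0.      0.      1.    ]]
0.1 [ 2.009758    0.39516356 -2.01027643] 0.08551391478459798
```

View pics/top0.png

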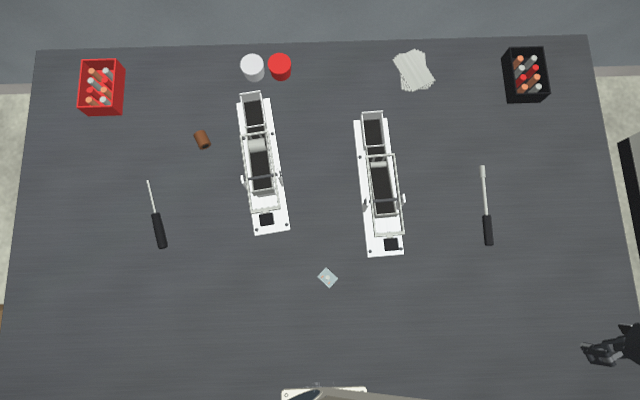

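View pics/side0.png

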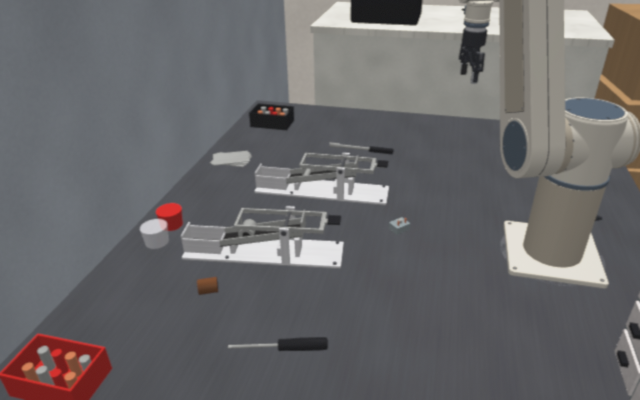

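The top view shows two feeders: left with its paddle at about (266,219), right with its paddle at (391,244). Sleeve candidates are a light one in the left chute at (257,145), whatever lies in the right chute near (378,160), and a brown look-alike at (202,139) that I'll ignore. Next I'll enlarge both feeders in both views.

Run:
```python
import cv2,numpy as np
t=cv2.imread("pics/top0.png");s=cv2.imread("pics/side0.png")
R=lambda im,x,y,w,h,k:cv2.resize(im[y:y+h,x:x+w],None,fx=k,fy=k,interpolation=cv2.INTER_CUBIC)
cv2.imwrite("pics/topc.png",R(t,228,85,190,180,4)[:600+120,:])
a=R(t,228,85,190,150,4)
cv2.imwrite("pics/topc.png",R(t,225,85,190,180,3.3))
cv2.imwrite("pics/sidec.png",R(s,175,140,225,140,3.5))
```

```text
(no output)
```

View pics/topc.png

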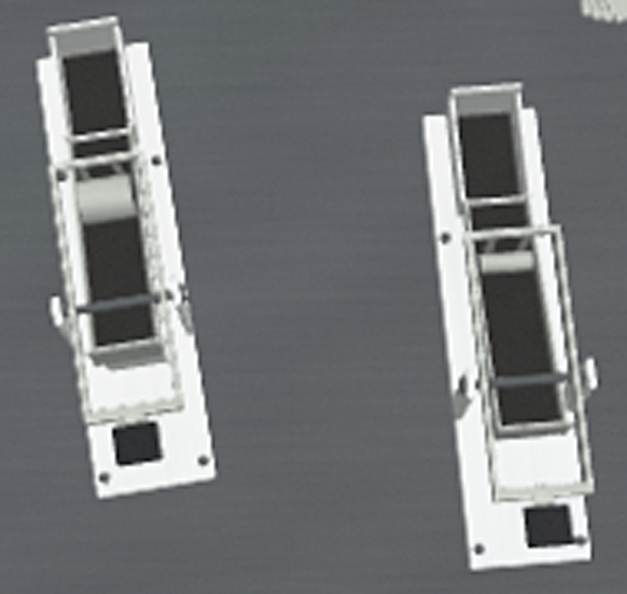

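View pics/sidec.png

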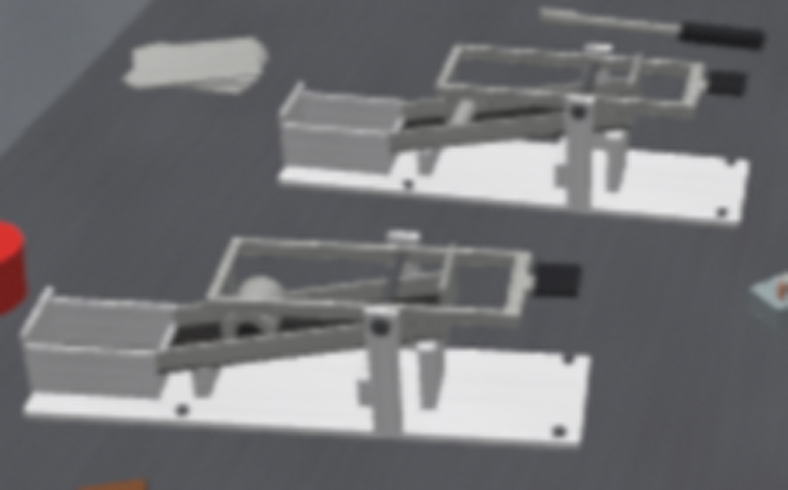

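The left feeder holds the thick sleeve: it is wide and stands proud in both views, while the right one is thin. So the target is the left paddle, at top (266.5,219.5) and side (334,219.7). Next I triangulate it.

```bash
cat > h.py <<'E'
import pickle,numpy as np
C={n:pickle.load(open(f"{n}.pkl","rb")) for n in("top","side")}
def ray(n,u,v):
    c=C[n];T=c["cam_to_world"];d=T[:3,:3]@np.array([(u-c["cx"])/c["fx"],(v-c["cy"])/c["fy"],1]);return T[:3,3],d/np.linalg.norm(d)
def onz(n,u,v,z):
    o,d=ray(n,u,v);return o+d*(z-o[2])/d[2]
def tri(a,b):
    (o,d),(p,e)=ray("top",*a),ray("side",*b)
    s=np.linalg.lstsq(np.c_[d,-e],p-o,rcond=None)[0];A=o+s[0]*d;B=p+s[1]*e
    return (A+B)/2,np.linalg.norm(A-B)
E
python3 - <<'E'
from h import *
np.set_printoptions(precision=4,suppress=True)
t=lambda x,y:(x/3.3+225-.35,y/3.3+85-.35)
s=lambda x,y:(x/3.5+175-.36,y/3.5+140-.36)
print("paddle tri",tri(t(137,444),s(556,277)))
print("paddle top z112",onz("top",*t(137,444),.112),"side",onz("side",*s(556,279),.112))
q=[onz("top",*t(*p),.008) for p in((97,498),(215,478),(147,43),(38,60))];print(np.array(q))
ax=(q[2]+q[3]-q[0]-q[1])/2;print("len",np.linalg.norm(ax),"yaw",np.arctan2(ax[1],ax[0]))
ctr=sum(q)/4;x=ax/np.linalg.norm(ax);print("centre",ctr,"paddle pred if origin=centre",ctr-.175*x)
E
```

```text
paddle tri (array([0.5303, 0.1314, 0.1114]), np.float64(0.0017691794141339245))
paddle top z112 [0.5293 0.1312 0.112 ] side [0.5305 0.1344 0.112 ]
[[0.5031 0.1783 0.008 ]
 [0.5166 0.0799 0.008 ]
 [0.912  0.1342 0.008 ]
 [0.8987 0.2318 0.008 ]]
len 0.399152178255686 yaw 0.13552238842245568
centre [0.7076 0.156  0.008 ] paddle pred if origin=centre [0.5342 0.1324 0.008 ]
```

```bash
cat >> h.py <<'E'
from scipy.spatial.transform import Rotation as Ro
yaw=.1355
P=np.array([.5303,.1318]);ux=np.array([np.cos(yaw),np.sin(yaw)])
X=P-.004*ux
def ori(sg):
    x=np.array([0,0,-1.]);y=sg*np.array([-np.sin(yaw),np.cos(yaw),0]);return Ro.from_matrix(np.c_[x,y,np.cross(x,y)]).as_rotvec()
E
python3 - <<'E'
from h import *
from rig import manip
import cv2
q0=np.array(manip.get_joint_positions());best=None
for sg in(1,-1):
    q=manip.solve_ik([*X,.25],ori(sg))
    print(sg,None if q is None else np.round(q,2))
    if q is not None and (best is None or np.abs(q-q0).max()<best[0]): best=(np.abs(np.array(q)-q0).max(),sg)
sg=best[1];open("sg","w").write(str(sg))
manip.command_gripper(0.0)
manip.move_to([*X,.25],ori(sg))
manip.servo_line([*X,.150],rate=.1)
print(manip.get_time(),manip.get_position(),manip.get_contact_force(),manip.get_width())
o=[]
for n,(x,y,w,h) in(("top",(225,85,90,160)),("side",(240,120,140,160))):
    im=manip.camera(n)["image"][y:y+h,x:x+w,::-1];o.append(cv2.resize(im,None,fx=3.4,fy=3.4,interpolation=cv2.INTER_CUBIC))
cv2.imwrite("pics/near.png",np.hstack(o))
E
```

```text
1 [ 0.22  0.28  1.8  -0.    1.07 -1.48]
-1 [0.22 0.28 1.8  0.   1.07 1.66]
4.725 [0.52682237 0.13135022 0.15057896] [-0.29327103  0.01271473 -0.41662126] -0.00010874579954462474
```

View pics/near.png

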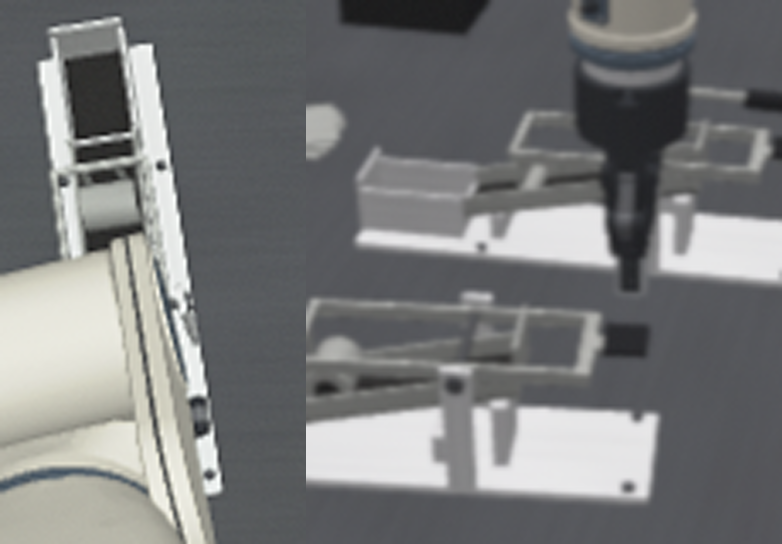

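The fingertips at (628,290) stand just above the paddle at (627,338), so the aim is good. Now press down with force monitoring.

Run:
```python
from h import *
from rig import manip
import cv2
z=.136
manip.servo_line([*X,z],rate=.08);F=[]
while z>.088:
    z-=.003 if z>.1 else .0015
    manip.servo_line([*X,z],rate=.05)
    f=manip.get_contact_force();F.append((round(z,4),round(manip.get_position()[2],4),*np.round(f,1)))
    if f[2]>16: break
for r in F: print(r)
manip.hold(1.5)
print(manip.get_time(),manip.get_contact_force())
o=[]
for n,(x,y,w,h) in(("top",(225,85,90,160)),("side",(175,150,190,160))):
    im=manip.camera(n)["image"][y:y+h,x:x+w,::-1];o.append(cv2.resize(im,None,fx=2.8,fy=2.8,interpolation=cv2.INTER_CUBIC))
cv2.imwrite("pics/press.png",np.hstack(o))
```

```text
(0.133, np.float64(0.133), np.float64(0.1), np.float64(0.4), np.float64(-0.7))
(0.13, np.float64(0.1298), np.float64(-0.6), np.float64(-0.3), np.float64(0.0))
(0.127, np.float64(0.1268), np.float64(-1.1), np.float64(0.0), np.float64(0.5))
(0.124, np.float64(0.1238), np.float64(-0.5), np.float64(0.1), np.float64(0.0))
(0.121, np.float64(0.1208), np.float64(-0.2), np.float64(-0.1), np.float64(0.1))
(0.118, np.float64(0.1178), np.float64(0.1), np.float64(0.6), np.float64(0.6))
(0.115, np.float64(0.1148), np.float64(-0.1), np.float64(-0.1), np.float64(-0.8))
(0.112, np.float64(0.1119), np.float64(-0.6), np.float64(-0.5), np.float64(-0.3))
(0.109, np.float64(0.1089), np.float64(-0.2), np.float64(0.5), np.float64(2.3))
(0.106, np.float64(0.1059), np.float64(-0.1), np.float64(0.2), np.float64(2.2))
(0.103, np.float64(0.1029), np.float64(-0.7), np.float64(-0.1), np.float64(1.6))
(0.1, np.float64(0.0999), np.float64(-0.7), np.float64(1.4), np.float64(3.1))
(0.0985, np.float64(0.0985), np.float64(-0.8), np.float64(0.4), np.float64(3.1))
(0.097, np.float64(0.097), np.float64(-0.9), np.float64(0.4), np.float64(2.5))
(0.0955, np.float64(0.0955), np.float64(-1.2), np.float64(-0.3), np.float64(3.3))
(0.094, np.float64(0.094), np.float64(-1.4), np.float64(0.3), np.float64(4.0))
(0.0925, np.float64(0.0926), np.float64(-1.4), np.float64(0.4), np.float64(3.3))
(0.091, np.float64(0.0911), np.float64(-0.8), np.float64(1.7), np.float64(5.4))
(0.0895, np.float64(0.0897), np.float64(0.1), np.float64(0.2), np.float64(4.9))
(0.088, np.float64(0.0882), np.float64(-0.1), np.float64(-0.3), np.float64(4.3))
11.65 [ 0.56920688 -0.14091173  5.49868858]
```

View pics/press.png

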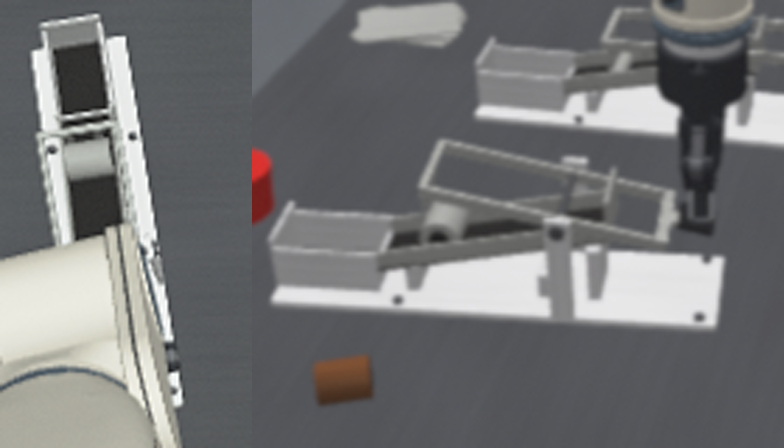

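The gate is lifting but isn't fully open, and the sleeve is still behind it. Force is still at spring level (about 5 N), so I keep going down to the stop.

Run:
```python
from h import *
from rig import manip
import cv2
z=.088;F=[]
while z>.066:
    z-=.0015
    manip.servo_line([*X,z],rate=.05)
    f=manip.get_contact_force();F.append((round(z,4),round(float(manip.get_position()[2]),4),round(float(f[2]),1)))
    if f[2]>14: break
print(F)
manip.hold(1.5)
print(manip.get_time(),manip.get_contact_force())
o=[]
for n,(x,y,w,h) in(("top",(225,85,90,160)),("side",(175,150,190,160))):
    im=manip.camera(n)["image"][y:y+h,x:x+w,::-1];o.append(cv2.resize(im,None,fx=2.8,fy=2.8,interpolation=cv2.INTER_CUBIC))
cv2.imwrite("pics/press2.png",np.hstack(o))
```

```text
[(0.0865, 0.0867, 5.3), (0.085, 0.0853, 4.8), (0.0835, 0.0838, 5.2), (0.082, 0.0825, 6.6), (0.0805, 0.0811, 6.5), (0.079, 0.0797, 8.1), (0.0775, 0.0782, 6.8), (0.076, 0.0767, 8.0), (0.0745, 0.0752, 7.2), (0.073, 0.0738, 8.7), (0.0715, 0.0723, 7.5), (0.07, 0.0709, 7.6), (0.0685, 0.0703, 18.7)]
16.5 [-1.43156245 -0.40689295 18.87057305]
```

View pics/press2.png

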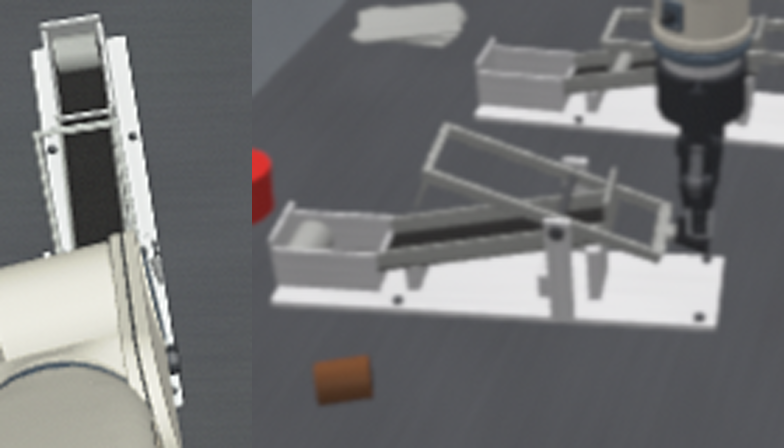

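The hard stop was reached (18.7 N). The sleeve now lies in the tray, at (77,50) in the top crop and (310,237) in the side crop. Next I release slowly and retreat.

Run:
```python
from h import *
from rig import manip
import cv2
manip.servo_line([*X,.125],rate=.05)
manip.servo_line([*X,.24],rate=.15)
manip.hold(.3)
print(manip.get_time(),manip.get_position(),manip.get_contact_force())
o=[]
for n,(x,y,w,h) in(("top",(225,85,90,160)),("side",(175,150,190,160))):
    im=manip.camera(n)["image"][y:y+h,x:x+w,::-1];o.append(cv2.resize(im,None,fx=2.8,fy=2.8,interpolation=cv2.INTER_CUBIC))
cv2.imwrite("pics/end.png",np.hstack(o))
```

```text
19.1 [0.52603909 0.13118919 0.23930108] [0.20583967 0.62296543 0.31699951]
```

View pics/end.png

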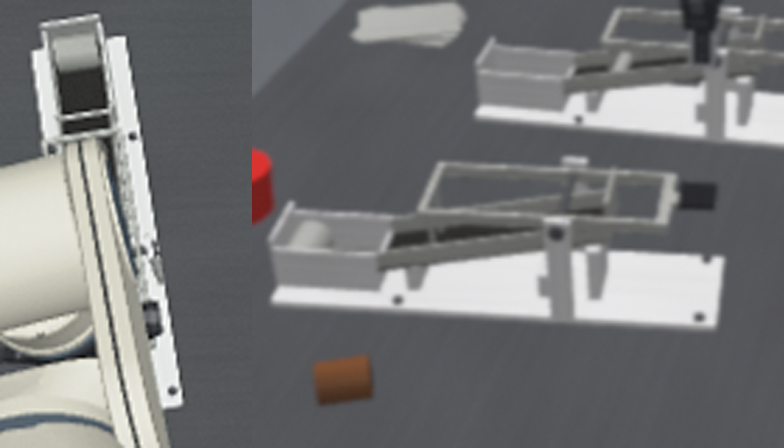

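The sleeve is in the tray at (310,237). The rocker is back level with the paddle up at (697,195), the gate is shut, and the arm is clear.

```bash
python3 -c "
from rig import manip
manip.sign_off();print(manip.get_time())"
```

```text
the job is handed in; nothing more can be done
the job is handed in; nothing more can be done
```

The thicker sleeve, in the left feeder, is in its catch tray, the paddle is back up and the gate is shut. I handed the job in shortly after 19.1 s, against the 32 s limit.

- **Press:** I pressed the paddle with closed fingers. It took two presses: the first stopped at about 5 N with the gate only partly open. The paddle stayed down until I continued to the hard stop, at about 19 N, and held there.
- **Contact height:** The fingers met the paddle about 2 cm lower than the stated fingertip length suggested, which is why the first press fell short.
- **Last checks:** Before hand-in, the pictures showed the sleeve at rest in the tray, the rocker level and the arm clear. The contact force read about zero. The parts of the right feeder in view looked unchanged; I did not check the loose tools and switch again after the press.

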